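Turn the parts carousel and fetch the capacitor

ROBOT

A 7-joint arm with a two-finger parallel gripper is mounted at the origin on the work surface; the furniture and walls round the work are solid. World frame = base frame: x ahead of the robot, y to its left, z up, the work surface at z = 0. Lengths are in mm, angles in rad, forces in N, time in s.
With the tool pointing down it reaches from about 400 to 850 mm from the base axis. Payload 10.4 kg.
Tool frame: the origin (TCP) lies midway between the tips of the shut fingers; the grasp point (between the pads) lies 19 mm behind it (ctrl.tcp_to_grasp is the distance from the TCP to the grasp point, in mm); z points along the fingers, y is the line along which they close (so a half turn about z gives the same grasp; the last joint's range is limited). The gripper opens to 87 mm and grips with 3 to 60 N. Pads are 19 mm wide; open, the fingers measure 117 mm over their backs; the gripper's body (75 mm by 190 mm) begins 51 mm behind the grasp point.
Start: joints at [-1.251, 0.332, -0.065, 1.46, 0.022, 1.35, -0.088], TCP at [210.066, 588.663, 222.576] pointing down, gripper open.
Joint ranges: [-2.6, 2.6], [-0.5, 2.12], [-1.47, 1.34], [0.16, 2.42], [-1.27, 4.41], [0.06, 2.06], [-2.6, 2.6]. Speed limits (rad/s): [2.22, 2.22, 2.79, 2.79, 3.14, 3.14, 3.14].

INTERFACE

Orientations are given as a unit quaternion [w, x, y, z].
In Python, from cell import ctrl gives the robot as it stands.
- The arm moves only by the tool move_arm, never from a script. Its argument "series" is a list of rows, each a list of 6 numbers: the shift along the tool's x, y, z in m, then the turn, a rotation vector about the tool's x, y, z in degrees. A call has 1 to 8 rows; each row shifts and turns the commanded pose from where the row before left it, along the tool's axes as they then stand; what a row does not reach is not made up. A row lasts 1/10 s, in which the tool goes at most 50 mm and 8.59 degrees, less where a joint would pass 70% of its speed; a pose out of reach is approached as far as the arm can. A call with a gripper value outside its range is refused whole. "claw" is the closure in counts, from 0 (fully open) to 255 (shut), set as the call begins (left out, the last holds). The fingers move at their own pace and stop on an object; "squeeze" is the grip in N (left out, the last holds). Time passes only in rows, so rows that do not move let the fingers close. It gives the time, the measured TCP pose, the force, the opening and the grip force at its end, in the units of the state.
- ctrl.get_state(): the state, without advancing time (a new reading comes with each control period).
- ctrl.read_camera(name): name is "scene" or "top"; returns a dict with "img" (420x560x3 uint8, blue, green, red), "z_map" (420x560 float32, mm along the optical axis (not along the pixel's ray), 0 where there is no reading), "vfov" (degrees; the focal length in pixels is half the picture's height over the tangent of half this angle, whatever the lens; pixels are square), "cx", "cy" (the principal point, pixels), "k1" (the pictures are not rectified: a ray, as slopes to the right and down, at radius r is drawn at 1 + k1 r^2 times it, then the intrinsics apply), "R" (3x3) and "t" (3): a world point X has camera coordinates R X + t. Camera axes: x right, y down, z forward; pixel columns grow to the right and rows downward; lengths in mm; the calibration is good to about 2 mm. A picture is of the moment at which its call begins.
- ctrl.finish_job(): hands the job in; it is judged then, once.
Trained networks look in the newest picture that a camera, given by its name, has taken for a name from the list of things; names that differ only in an ending like _2 or _b are one class to them, and where a whole thing is asked for, a point or a joint stands for the part that bears it (a point fixed in the world has none). Each returns a list of dicts, best first, with "conf" (0 to 1); they miss things now and then, are a little off and sometimes report something else, mostly with a low value. They report only what shows in the picture. A call takes as long as a camera call. They do not tell look-alikes from the thing itself.
- ctrl.find_in(camera, thing): "at" ([x, y, z] in mm, in the coordinates of the camera as it stood for that picture, good to about 4 mm: the middle of the surface that is visible of it).
- ctrl.pinpoint(camera, thing): "at" ([x, y, z] in mm, in the coordinates of the camera as it stood for that picture, good to about 4 mm: a listed point, or the origin of a listed thing).
The state is a dict: "time_s": time; "qpos": joint angles; "joint_velocities": joint speeds; "joint_efforts": joint torques, N m; "tcp_pos": TCP position; "tcp_rot": TCP orientation; "contact_force": force on the tool from outside, world axes, zero at the start; "wrist_torque": the same for the moment, N m; "gripper_width": opening from 0.0 (shut) to 1.0 (fully open); "finger_force": force on a finger pad.
Only numpy, scipy, OpenCV 4.12 (cv2) and the standard library are available. Lean on these libraries where they do the work, as an engineer would, in place of code of your own. Each camera call takes 0.05 s, during which the arm holds its last target. There are 200 camera calls.

TASK

The small parts are kept in a revolving carousel under a clear cover that is open on one side only. Turn the carousel by the bar on top until the capacitor (the plain upright cylinder) stands in the opening, then lift it out and stand it upright in the open metal tray.

Things in the scene. Friction and masses are not known exactly. Their poses are not given: they have to be found in the camera images.
- carousel: Round fixed stand of the parts carousel, 280 mm across; origin at the centre of its underside on the table, z up, x towards the middle of the opening in its cover. A grey wheel of radius 125 mm turns in it: five equal compartments of 72 degrees, centres 90 mm from the axis, floor 18 mm above the table, rim and dividers to 40 mm above the table.
- opening (a point): Point on the wheel floor in the middle of the cover's opening, 90 mm from the axis, 18 mm above the table; fixed. The clear flat cover (radius 140 mm, underside 70, top 74, trims and post caps up to 77 mm above the table) covers all but the sector 45 degrees either side of this point. Thin posts outside the wheel, none in the opening, carry it.
- grip_bar (a point): Middle of the black grip bar on the wheel's upright axis, 100 mm above the table. The bar is 50 mm long (x), 16 mm wide (y), from 83 to 115 mm above the table, above the cover. It is one with the wheel: turned either way about z (3.1 rad each way, friction about 0.06 N m) it takes the compartments round with it and stays where it is left. x points to the middle of a compartment.
- capacitor_center (a point): Centre of the capacitor, a closed cylinder 25 mm across, 40 mm high, about 45 g, z along it. It stands upright in a compartment, at the start beneath the cover, next to the compartment at the opening, on either side. Not wanted, in other compartments: a box-shaped relay 35 mm high, a low finned heat sink, a small tape roll.
- tray: Open rectangular metal tray fixed to the table, 130 (x) by 100 (y) by 20 mm high outside, walls and floor 4 mm; origin at the centre of its underside, z up.
Mind the look-alikes: they are no part of the job. Of the things that look like the tray, the larger one is meant.

How it is judged:
By the outcome, as a careful person would: the job done as asked, in the order asked, and still so for the second after the job is handed in, with the robot touching nothing.
It also fails if it takes over 48 s, if anything falls off the work surface, if the arm or the gripper's body presses on something with over 40 N, if the wrist force passes 120 N, or if a joint passes its speed limit or range.

## Working session

There is one attempt and no reset: what is moved stays moved. The work goes in short steps, Python scripts to look and compute and a tool call to move; the robot and the scene stay as the last step left them, time stands still between calls to the robot, and variables do not carry over. Pictures are saved under pics/ and viewed, at most 10 in all, crops included, and the job is handed in when it is done.

Besides the shell and the picture viewer there is one more tool, called after "Request:" by a JSON object that holds its "fn" and its "kwargs", one argument or row to a line. move_arm: Moves the arm, as the interface text tells. Its arguments: {"type":"object","properties":{"series":{"type":"array","items":{"type":"array","items":{"type":"number"}}},"claw":{"type":"number"},"squeeze":{"type":"number"}},"required":["series"]}

```bash
mkdir -p pics
cat > h.py <<'E'
import numpy as np, cv2
from cell import ctrl
def K(c):
    h,w=c["img"].shape[:2]; f=h/2/np.tan(np.radians(c["vfov"])/2)
    return f
def w2p(c,X):
    p=np.asarray(c["R"])@np.asarray(X,float)+c["t"]; s=p[:2]/p[2]; s=s*(1+c["k1"]*(s@s)); return s*K(c)+[c["cx"],c["cy"]]
def c2w(c,p): return np.asarray(c["R"]).T@(np.asarray(p)-c["t"])
def p2w(c,u,v,z=None,depth=None):
    d=(np.array([u,v])-[c["cx"],c["cy"]])/K(c); s=d.copy()
    for _ in range(20): s=d/(1+c["k1"]*(s@s))
    r=np.array([s[0],s[1],1.]); R=np.asarray(c["R"]).T; o=-R@c["t"]; r=R@r
    if depth is None: depth=(z-o[2])/r[2]
    return o+r*depth
E
python3 - <<'E'
from h import *
for n in ("scene","top"):
    c=ctrl.read_camera(n); cv2.imwrite(f"pics/{n}0.png",c["img"])
    for t in ("carousel","opening","grip_bar","capacitor_center","tray"):
        for d in ctrl.pinpoint(n,t)[:4]:
            X=c2w(c,d["at"]); print(n,t,round(d["conf"],2),X.round(),w2p(c,X).round())
print(ctrl.get_state()["time_s"],ctrl.get_state()["tcp_rot"],ctrl.tcp_to_grasp)
E
```

```text
scene opening 0.85 [448. 225.  22.] [293. 230.]
scene grip_bar 0.86 [466. 139.  98.] [310. 184.]
scene capacitor_center 0.67 [380. 146.  38.] [339. 220.]
scene tray 0.91 [326. 496.  -1.] [251. 322.]
scene tray 0.63 [513. 370.   1.] [225. 254.]
top carousel 0.84 [470. 137.  -1.] [363. 211.]
top grip_bar 0.57 [464. 132.  99.] [374. 205.]
top tray 0.67 [511. 369.  -1.] [254. 194.]
top tray 0.58 [323. 493.  -2.] [194. 282.]
0.6 [3.32399222e-06 1.70551251e-01 9.85348806e-01 4.72544944e-05] 18.700000000000003
```

View pics/scene0.png

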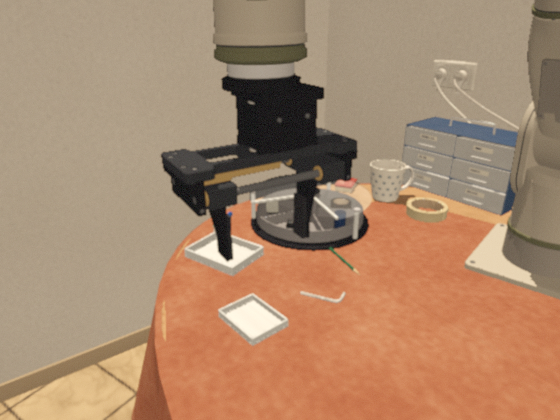

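View pics/top0.png

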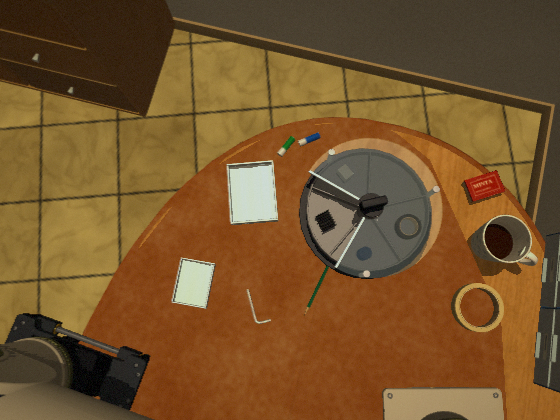

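Run:
```python
from h import *
c=ctrl.read_camera("top"); cv2.imwrite("pics/crop1.png",cv2.resize(c["img"][130:300,220:450],None,fx=3.4,fy=3.4,interpolation=cv2.INTER_CUBIC))
for n,u,v,z in (("trimA",310,171,77),("trimB",337,267,77),("hub",372,204,115),("cap top",364,254,58)):
    print(n,p2w(c,u,v,z).round())
for n in [(228,166),(273,162),(278,220),(232,223)]: print("tray",p2w(c,*n,20).round())
```

```text
trimA [538. 252.  77.]
trimB [348. 204.  77.]
hub [463. 139. 115.]
cap top [374. 148.  58.]
tray [566. 423.  20.]
tray [574. 327.  20.]
tray [449. 317.  20.]
tray [444. 413.  20.]
```

View pics/crop1.png

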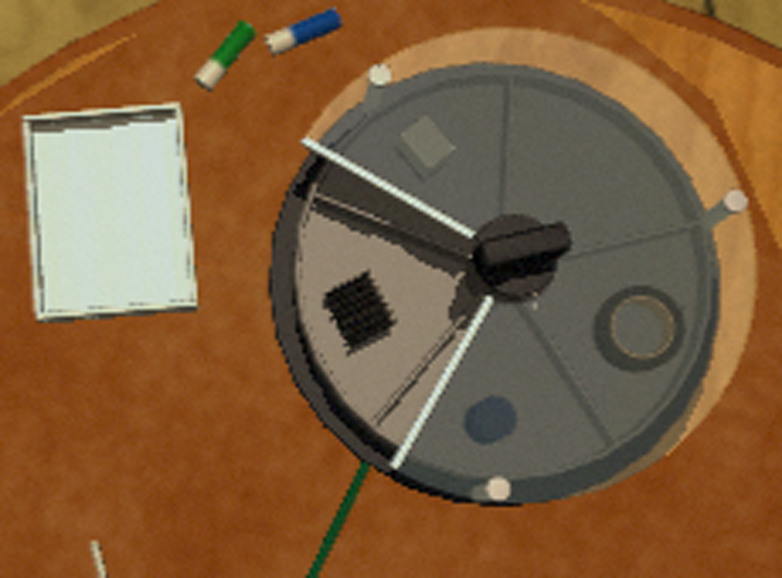

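Look-alikes: the capacitor is the blue disc at top (364,253). The others are the relay box (345,172), the tape roll (408,226) and the heat sink (326,222), which stands in the opening. The crop confirms a plain round top for the disc, in the compartment next to the opening. The larger tray is at (253,193) and the smaller one at (193,283).

Next I measure the bar's direction.

Run:
```python
from h import *
c=ctrl.read_camera("top"); z=c["z_map"]; pts=[]
for v in range(180,230):
    for u in range(345,405):
        if z[v,u]>0:
            X=p2w(c,u,v,depth=z[v,u])
            if 105<X[2]<125: pts.append(X)
P=np.array(pts); print(len(P),P.mean(0)); r=cv2.minAreaRect(P[:,:2].astype(np.float32)); print(r)
w,V=np.linalg.eigh(np.cov(P[:,:2].T)); print(np.degrees(np.arctan2(V[1,1],V[0,1])),w)
# dark disc of hub, capacitor blob by blue hue
b=c["img"].astype(int); m=((b[...,0]-b[...,2])>12).astype(np.uint8); m[:235]=0;m[275:]=0;m[:,:340]=0;m[:,390:]=0
ys,xs=np.nonzero(m); print(len(xs),xs.mean(),ys.mean(),p2w(c,xs.mean(),ys.mean(),50).round(1))
# divider ends (rim, z40)
for n,u,v in (("d1",310,195),("d2",375,425),("d3",610,445),("d4",705,222),("d5",507,80)):
    X=p2w(c,220+u/3.4,130+v/3.4,40); d=X[:2]-[466,135]; print(n,X.round(),np.hypot(*d).round(),np.degrees(np.arctan2(d[1],d[0])).round(1))
s=ctrl.get_state(); print(s["time_s"],s["tcp_pos"])
```

```text
234 [466.86905288 135.3608729  114.48007639]
((467.6538391113281, 134.90524291992188), (16.385337829589844, 49.93903732299805), 12.482251167297363)
103.0384580245184 [ 22.07773254 206.04978439]
79 363.53164556962025 252.91139240506328 [377.  147.7  50. ]
d1 [513. 248.  40.] 123.0 67.3
d2 [374. 213.  40.] 120.0 139.8
d3 [361.  75.  40.] 120.0 -150.3
d4 [494.  12.  40.] 127.0 -77.0
d5 [584. 127.  40.] 119.0 -4.0
0.7 [210.02223773 588.69608561 222.61090644]
```

Request:
{"fn": "move_arm", "kwargs": {
  "series": [
    [-0.0304,-0.0262,0,0,0,0],
    [-0.0304,-0.0262,0,0,0,0],
    [-0.0304,-0.0262,0,0,0,0],
    [-0.0304,-0.0262,0,0,0,0],
    [-0.0304,-0.0262,0,0,0,0],
    [-0.0304,-0.0262,0,0,0,0],
    [-0.0304,-0.0262,0,0,0,0],
    [-0.0304,-0.0262,0,0,0,0]
  ],
  "claw": 90,
  "squeeze": 25
}}

```text
time_s: 1.5
tcp_pos: [369.3, 308.0, 222.8]
tcp_rot: [0.0, 0.171, 0.985, 0.0]
contact_force: [1.3, -0.4, 0.3]
gripper_width: 0.646
finger_force: 0.0
```

Request:
{"fn": "move_arm", "kwargs": {
  "series": [
    [-0.0304,-0.0262,0,0,0,0],
    [-0.0304,-0.0262,0,0,0,0],
    [-0.0304,-0.0262,0,0,0,0],
    [-0.0304,-0.0262,0,0,0,0],
    [-0.0304,-0.0262,0,0,0,0],
    [0,0,0.01,0,0,8.2],
    [0,0,0.01,0,0,8.2],
    [0,0,0.01,0,0,8.2]
  ]
}}

```text
time_s: 2.3
tcp_pos: [468.0, 134.8, 192.4]
tcp_rot: [0.0, 0.38, 0.925, 0.0]
contact_force: [0.1, 0.4, 0.5]
gripper_width: 0.646
finger_force: 0.0
```

Request:
{"fn": "move_arm", "kwargs": {
  "series": [
    [0,0,0.01,0,0,8.2],
    [0,0,0.01,0,0,8.2],
    [0,0,0.01,0,0,8.2],
    [0,0,0,0,0,8.2],
    [0,0,0,0,0,0],
    [0,0,0,0,0,0]
  ]
}}

```text
time_s: 2.9
tcp_pos: [467.9, 135.1, 162.8]
tcp_rot: [0.0, 0.621, 0.784, 0.0]
contact_force: [-0.8, 0.1, 0.8]
gripper_width: 0.651
finger_force: 0.0
```

```bash
cat >> h.py <<'E'
from scipy.spatial.transform import Rotation as Ro
def rel(target=None):
    s=ctrl.get_state(); q=s["tcp_rot"]; R=Ro.from_quat([q[1],q[2],q[3],q[0]]).as_matrix()
    print("t",s["time_s"],"tcp",np.round(s["tcp_pos"],1),"yaw_y",np.degrees(np.arctan2(R[1,1],R[0,1])).round(1),"zax",R[:,2].round(3),"w",round(s["gripper_width"],3),"F",np.round(s["contact_force"],1),"ff",s["finger_force"],"q",np.round(s["qpos"],2))
    if target is not None: print("tool shift",(R.T@(np.array(target)-s["tcp_pos"])).round(1))
E
python3 -c "
from h import *
rel([467,135,83])"
```

```text
t 2.9 tcp [467.9 135.1 162.8] yaw_y 13.2 zax [ 0.  0. -1.] w 0.651 F [-0.8  0.1  0.8] ff 0.0 q [-0.72  0.06  0.36  1.91 -0.02  1.17 -0.12]
tool shift [ 0.1 -1.  79.8]
```

Request:
{"fn": "move_arm", "kwargs": {
  "series": [
    [0,0,0.02,0,0,0],
    [0,0,0.02,0,0,0],
    [0,0,0.015,0,0,0],
    [0,0,0.015,0,0,0],
    [0,0,0.01,0,0,0],
    [0,0,0,0,0,0],
    [0,0,0,0,0,0]
  ]
}}

```text
time_s: 3.6
tcp_pos: [468.1, 135.1, 83.0]
tcp_rot: [0.0, 0.622, 0.783, 0.0]
contact_force: [0.6, -0.1, -0.2]
gripper_width: 0.646
finger_force: 0.0
```

Request:
{"fn": "move_arm", "kwargs": {
  "series": [
    [0,0,0,0,0,0],
    [0,0,0,0,0,0],
    [0,0,0,0,0,0],
    [0,0,0,0,0,0],
    [0,0,0,0,0,0],
    [0,0,0,0,0,0]
  ],
  "claw": 255
}}

```text
time_s: 4.2
tcp_pos: [468.8, 135.7, 84.4]
tcp_rot: [0.0, 0.623, 0.782, 0.001]
contact_force: [-3.7, -1.0, 14.6]
gripper_width: 0.189
finger_force: 7.3
```

Request:
{"fn": "move_arm", "kwargs": {
  "series": [
    [0,0,-0.002,0,0,0],
    [0,0,0,0,0,0],
    [0,0,0,0,0,0]
  ]
}}

```text
time_s: 4.5
tcp_pos: [468.7, 135.6, 84.5]
tcp_rot: [0.001, 0.623, 0.783, 0.001]
contact_force: [6.1, 2.7, -9.3]
gripper_width: 0.181
finger_force: 27.1
```

Request:
{"fn": "move_arm", "kwargs": {
  "series": [
    [0,0,0,0,0,4],
    [0,0,0,0,0,5],
    [0,0,0,0,0,5],
    [0,0,0,0,0,5],
    [0,0,0,0,0,5],
    [0,0,0,0,0,5],
    [0,0,0,0,0,5],
    [0,0,0,0,0,5]
  ]
}}

```text
time_s: 5.3
tcp_pos: [468.8, 135.6, 84.5]
tcp_rot: [0.0, 0.849, 0.528, 0.001]
contact_force: [8.2, 2.6, -11.0]
gripper_width: 0.178
finger_force: 27.2
```

Request:
{"fn": "move_arm", "kwargs": {
  "series": [
    [0,0,0,0,0,5],
    [0,0,0,0,0,5],
    [0,0,0,0,0,5],
    [0,0,0,0,0,5],
    [0,0,0,0,0,5],
    [0,0,0,0,0,4],
    [0,0,0,0,0,3],
    [0,0,0,0,0,0]
  ]
}}

```text
time_s: 6.1
tcp_pos: [468.9, 135.5, 84.5]
tcp_rot: [0.0, 0.962, 0.275, 0.001]
contact_force: [8.2, 2.7, -10.8]
gripper_width: 0.182
finger_force: 27.3
```

Run:
```python
from h import *
rel()
c=ctrl.read_camera("top"); cv2.imwrite("pics/top1.png",cv2.resize(c["img"][100:310,200:480],None,fx=2.8,fy=2.8,interpolation=cv2.INTER_CUBIC))
for n in ("top","scene"):
    if n=="scene": c=ctrl.read_camera(n)
    for d in ctrl.pinpoint(n,"capacitor_center"): print(n,d["conf"],c2w(c,d["at"]).round())
```

```text
t 6.1 tcp [468.9 135.5  84.5] yaw_y -58.1 zax [ 0.003  0.001 -1.   ] w 0.182 F [  8.2   2.7 -10.8] ff 27.252084938809276 q [-0.82  0.16  0.48  2.   -0.09  0.99 -1.31]
top 0.51 [445. 220.  37.]
scene 0.73 [449. 221.  36.]
```

View pics/top1.png

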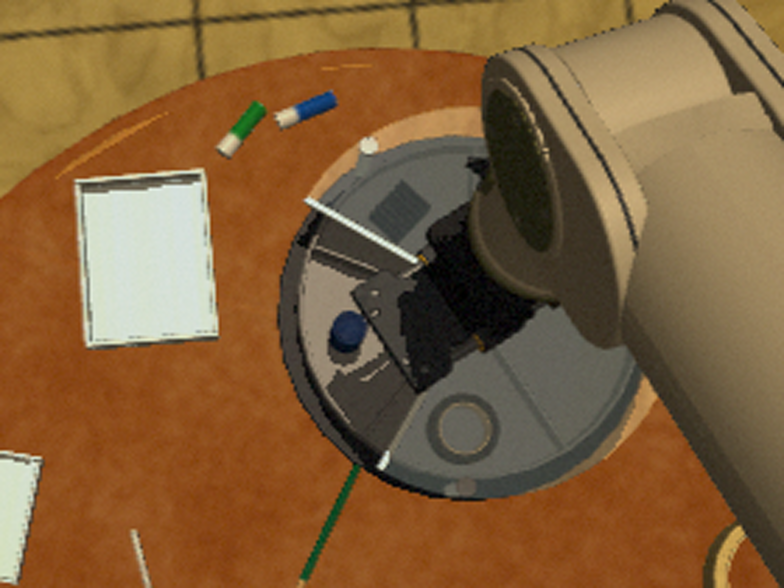

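The capacitor, crop (348,330), now stands upright in the opening between the dividers, and the heat sink has gone under the cover. I release the bar and rise.

Request:
{"fn": "move_arm", "kwargs": {
  "series": [
    [0,0,0,0,0,0],
    [0,0,0,0,0,0],
    [0,0,0,0,0,0],
    [0,0,0,0,0,0],
    [0,0,0,0,0,0]
  ],
  "claw": 90
}}

```text
time_s: 6.8
tcp_pos: [467.8, 135.1, 84.6]
tcp_rot: [-0.0, 0.961, 0.275, 0.0]
contact_force: [-0.2, -0.4, -0.9]
gripper_width: 0.55
finger_force: 0.0
```

Request:
{"fn": "move_arm", "kwargs": {
  "series": [
    [0,0,-0.01,0,0,0],
    [0,0,-0.02,0,0,0],
    [0,0,-0.02,0,0,0],
    [0,0,-0.02,0,0,-8.2],
    [0,0,-0.02,0,0,-8.2],
    [0,0,0,0,0,-8.2],
    [0,0,0,0,0,-8.2],
    [0,0,0,0,0,-8.2]
  ]
}}

```text
time_s: 7.6
tcp_pos: [468.0, 135.0, 175.5]
tcp_rot: [0.0, 0.802, 0.597, 0.0]
contact_force: [-0.9, -1.0, -0.1]
gripper_width: 0.645
finger_force: 0.0
```

Request:
{"fn": "move_arm", "kwargs": {
  "series": [
    [0,0,0,0,0,-8.2],
    [0,0,0,0,0,-8.2],
    [0,0,0,0,0,-8.2],
    [0,0,0,0,0,-6.4],
    [0,0,0,0,0,0]
  ]
}}

```text
time_s: 8.1
tcp_pos: [467.9, 135.0, 175.3]
tcp_rot: [0.0, 0.615, 0.788, 0.0]
contact_force: [-0.9, -0.2, 0.9]
gripper_width: 0.647
finger_force: 0.0
```

Run:
```python
from h import *
for n in ("top","scene"):
    c=ctrl.read_camera(n)
    u0,v0=w2p(c,[447,221,38]).astype(int); x0,y0=u0-25,v0-25
    im=c["img"][y0:y0+50,x0:x0+50]; b=im.astype(int); m=((b[...,0]-b[...,2])>20)
    ys,xs=np.nonzero(m); u,v=xs.mean()+x0,ys.mean()+y0
    print(n,len(xs),u,v,p2w(c,u,v,52 if n=="top" else 42).round(1),xs.min()+x0,xs.max()+x0,ys.min()+y0,ys.max()+y0)
    Z=np.array([p2w(c,x+x0,y+y0,depth=c["z_map"][y+y0,x+x0]) for x,y in zip(xs,ys) if c["z_map"][y+y0,x+x0]>0])
    if len(Z):
        T=Z[Z[:,2]>54]; print("top pts",len(T),T.mean(0).round(1) if len(T) else "")
    for d in ctrl.pinpoint(n,"capacitor_center"): print(n,d["conf"],c2w(c,d["at"]).round())
    cv2.imwrite(f"pics/c2{n}.png",cv2.resize(c["img"][v0-50:v0+50,u0-60:u0+60],None,fx=5,fy=5))
rel([447,221,160])
```

```text
top 114 324.03508771929825 217.5 [448.4 224.4  52. ] 318 329 212 225
top pts 105 [447.6 224.3  57.2]
top 0.47 [448. 221.  37.]
scene 128 292.1484375 219.796875 [454.4 219.6  42. ] 287 297 213 227
top pts 52 [448.7 227.1  56.3]
scene 0.57 [449. 223.  38.]
t 8.3 tcp [467.8 135.  174.8] yaw_y 13.8 zax [ 0.  0. -1.] w 0.644 F [ 0.3  0.7 -0.2] ff 0.0 q [-0.8   0.05  0.44  1.9  -0.02  1.19 -0.11]
tool shift [88.5  0.3 14.8]
```

View pics/c2top.png

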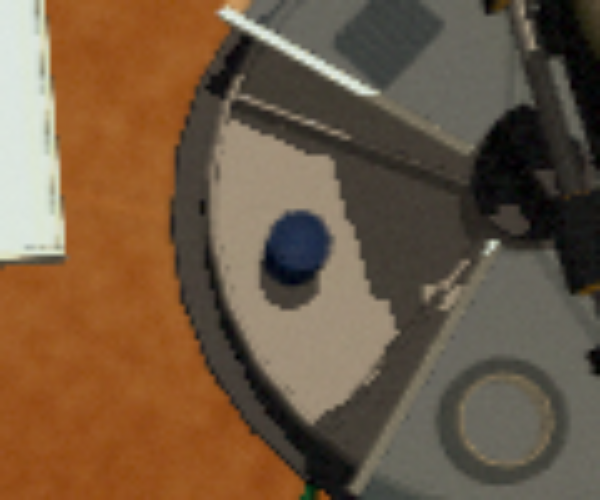

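The capacitor is at crop (298,246), upright and clear of the trims. I move over it and go down.

Request:
{"fn": "move_arm", "kwargs": {
  "series": [
    [0.03,0.001,0,0,0,0],
    [0.03,0.001,0,0,0,0],
    [0.031,0,0,0,0,0],
    [0,0,0.025,0,0,0],
    [0,0,0.025,0,0,0],
    [0,0,0.025,0,0,0],
    [0,0,0.02,0,0,0],
    [0,0,0,0,0,0]
  ]
}}

```text
time_s: 9.1
tcp_pos: [446.2, 222.9, 77.3]
tcp_rot: [-0.001, 0.617, 0.787, -0.002]
contact_force: [-0.7, 1.0, -0.3]
gripper_width: 0.645
finger_force: 0.0
```

Request:
{"fn": "move_arm", "kwargs": {
  "series": [
    [0,0,0.015,0,0,0],
    [0,0,0.015,0,0,0],
    [0,0,0.01,0,0,0],
    [0,0,0.01,0,0,0],
    [0,0,0,0,0,0],
    [0,0,0,0,0,0]
  ]
}}

```text
time_s: 9.7
tcp_pos: [448.0, 223.9, 29.9]
tcp_rot: [0.0, 0.616, 0.788, 0.0]
contact_force: [-0.1, -0.7, 0.6]
gripper_width: 0.65
finger_force: 0.0
```

Run:
```python
from h import *
c=ctrl.read_camera("scene"); u,v=w2p(c,[448,224,50]).astype(int)
cv2.imwrite("pics/s3.png",cv2.resize(c["img"][v-60:v+50,u-75:u+75],None,fx=5,fy=5)); rel([448,224,29])
```

```text
t 9.75 tcp [448.2 224.1  30.2] yaw_y 13.9 zax [ 0.001  0.001 -1.   ] w 0.646 F [ 0.2 -0.5 -0.4] ff 0.0 q [-0.87  0.27  0.35  2.   -0.12  0.88 -0.21]
tool shift [-0.  -0.2  1.2]
```

View pics/s3.png

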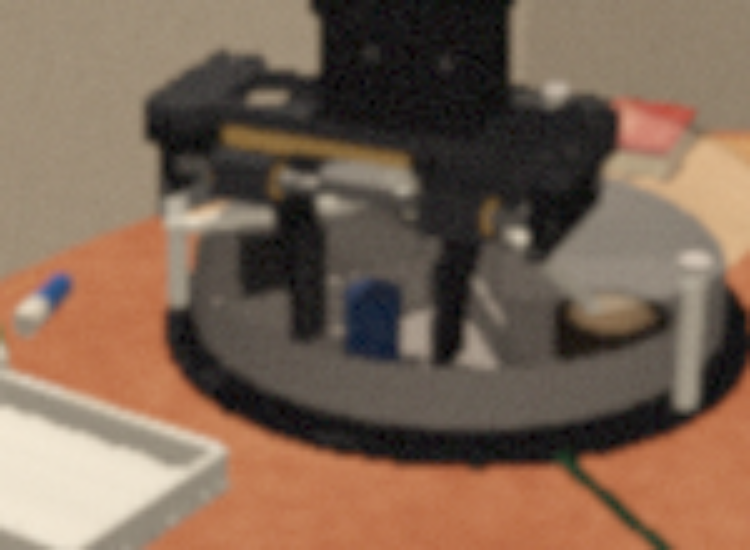

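The capacitor (crop 372,318) stands between the two fingers. I close and lift.

Request:
{"fn": "move_arm", "kwargs": {
  "series": [
    [0,0,0,0,0,0],
    [0,0,0,0,0,0],
    [0,0,0,0,0,0],
    [0,0,0,0,0,0],
    [0,0,0,0,0,0],
    [0,0,0,0,0,0],
    [0,0,0,0,0,0]
  ],
  "claw": 255,
  "squeeze": 15
}}

```text
time_s: 10.45
tcp_pos: [447.9, 223.9, 29.6]
tcp_rot: [0.0, 0.616, 0.788, 0.0]
contact_force: [0.2, -0.9, 1.1]
gripper_width: 0.282
finger_force: 15.0
```

Request:
{"fn": "move_arm", "kwargs": {
  "series": [
    [0,0,-0.005,0,0,0],
    [0,0,-0.015,0,0,0],
    [0,0,-0.02,0,0,0],
    [0,0,-0.02,0,0,0],
    [0,0,-0.02,0,0,0],
    [0,0,-0.02,0,0,0],
    [0,0,-0.01,0,0,0],
    [0,0,0,0,0,0]
  ]
}}

```text
time_s: 11.25
tcp_pos: [448.4, 224.2, 140.7]
tcp_rot: [0.0, 0.616, 0.788, 0.001]
contact_force: [0.5, -0.2, -1.6]
gripper_width: 0.282
finger_force: 15.0
```

Run:
```python
from h import *
c=ctrl.read_camera("scene"); u,v=w2p(c,[448,224,130]).astype(int)
cv2.imwrite("pics/s4.png",cv2.resize(c["img"][v-60:v+90,u-90:u+90],None,fx=4,fy=4)); rel([508,370,140])
```

```text
t 11.3 tcp [447.8 224.  139.6] yaw_y 14.0 zax [ 0.     0.001 -1.   ] w 0.284 F [-1.1  0.2 -1.5] ff 14.999924940057099 q [-0.89  0.12  0.37  1.91 -0.05  1.12 -0.27]
tool shift [127.2  93.7  -0.3]
```

View pics/s4.png

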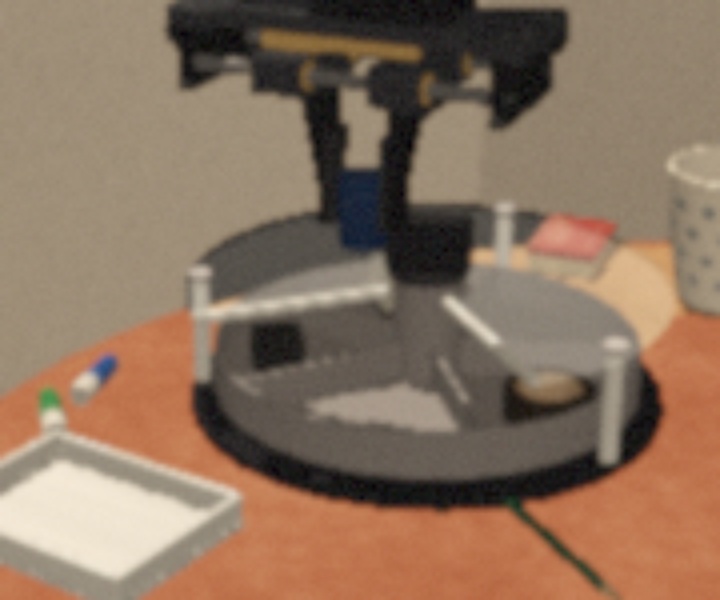

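The capacitor (crop 362,208) is held upright, and its compartment is empty. I carry it to the tray; on the floor there the TCP should be at about z = 16.

Request:
{"fn": "move_arm", "kwargs": {
  "series": [
    [0.015,0.011,0,0,0,0],
    [0.025,0.018,0,0,0,0],
    [0.03,0.022,0,0,0,0],
    [0.03,0.022,0,0,0,0],
    [0.02,0.015,0,0,0,0],
    [0.007,0.006,0,0,0,0],
    [0,0,0.02,0,0,0],
    [0,0,0.02,0,0,0]
  ]
}}

```text
time_s: 12.1
tcp_pos: [508.4, 368.9, 98.3]
tcp_rot: [0.0, 0.616, 0.788, -0.0]
contact_force: [0.0, -0.7, -1.5]
gripper_width: 0.284
finger_force: 15.0
```

Request:
{"fn": "move_arm", "kwargs": {
  "series": [
    [0,0,0.02,0,0,0],
    [0,0,0.02,0,0,0],
    [0,0,0.015,0,0,0],
    [0,0,0.01,0,0,0],
    [0,0,0.008,0,0,0],
    [0,0,0.004,0,0,0],
    [0,0,0,0,0,0],
    [0,0,0,0,0,0]
  ]
}}

```text
time_s: 12.9
tcp_pos: [508.7, 370.0, 23.2]
tcp_rot: [0.0, 0.616, 0.788, 0.0]
contact_force: [0.0, 0.4, -0.2]
gripper_width: 0.286
finger_force: 15.0
```

```bash
python3 -c "
from h import *
rel([508,370,16])"
```

```text
t 12.9 tcp [508.7 370.   23.2] yaw_y 14.0 zax [ 0.001  0.001 -1.   ] w 0.286 F [ 0.   0.4 -0.2] ff 15.000035748817027 q [-0.93  0.53  0.29  1.66 -0.18  0.98 -0.33]
tool shift [ 0.1 -0.7  7.2]
```

Request:
{"fn": "move_arm", "kwargs": {
  "series": [
    [0,0,0.002,0,0,0],
    [0,0,0.002,0,0,0],
    [0,0,0.002,0,0,0],
    [0,0,0.001,0,0,0],
    [0,0,0,0,0,0],
    [0,0,0,0,0,0]
  ]
}}

```text
time_s: 13.5
tcp_pos: [508.3, 369.7, 15.7]
tcp_rot: [-0.0, 0.616, 0.788, 0.0]
contact_force: [-1.0, -2.2, 3.0]
gripper_width: 0.285
finger_force: 15.0
```

Contact with the tray floor at z = 15.7, as expected. I release and withdraw.

Request:
{"fn": "move_arm", "kwargs": {
  "series": [
    [0,0,0,0,0,0],
    [0,0,0,0,0,0],
    [0,0,0,0,0,0],
    [0,0,0,0,0,0],
    [0,0,0,0,0,0]
  ],
  "claw": 140
}}

```text
time_s: 14.0
tcp_pos: [508.4, 369.8, 15.5]
tcp_rot: [-0.0, 0.616, 0.788, 0.0]
contact_force: [0.0, -0.5, 0.1]
gripper_width: 0.453
finger_force: 0.0
```

Request:
{"fn": "move_arm", "kwargs": {
  "series": [
    [0,0,-0.01,0,0,0],
    [0,0,-0.02,0,0,0],
    [0,0,-0.03,0,0,0],
    [0,0,-0.03,0,0,0],
    [0,0,-0.03,0,0,0],
    [0,0,-0.02,0,0,0],
    [0,0,0,0,0,0]
  ]
}}

```text
time_s: 14.7
tcp_pos: [509.9, 370.7, 159.8]
tcp_rot: [0.0, 0.616, 0.788, 0.003]
contact_force: [0.0, -0.2, 0.1]
gripper_width: 0.453
finger_force: 0.0
```

Run:
```python
from h import *
c=ctrl.read_camera("scene"); u,v=w2p(c,[508,370,50]).astype(int)
cv2.imwrite("pics/s5.png",cv2.resize(c["img"][v-70:v+60,u-70:u+130],None,fx=4,fy=4)); rel()
for d in ctrl.pinpoint("scene","capacitor_center"): print(d["conf"],c2w(c,d["at"]).round())
```

```text
t 14.75 tcp [509.1 370.3 157.6] yaw_y 14.0 zax [ 0.002  0.002 -1.   ] w 0.454 F [ 0.4  0.1 -0.1] ff 0.0 q [-0.95  0.39  0.32  1.55 -0.13  1.22 -0.36]
0.53 [508. 365.  22.]
```

View pics/s5.png

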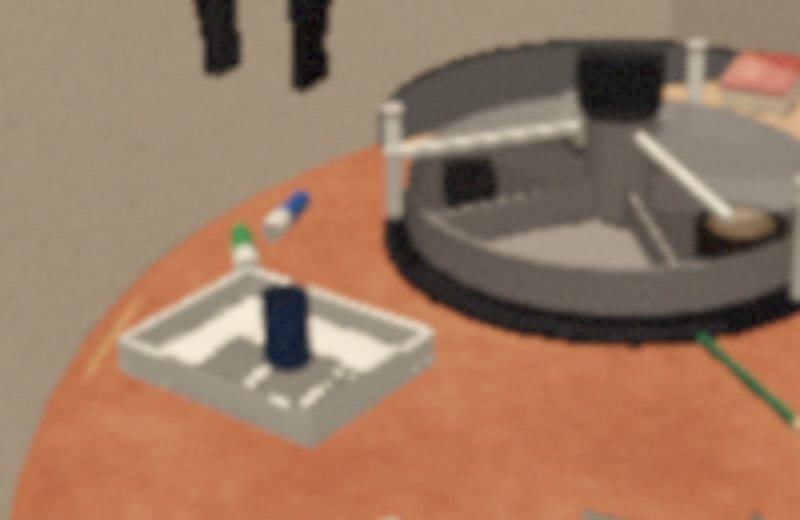

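The capacitor (crop 287,327) stands upright in the larger tray, with the gripper well clear above it.

```bash
python3 -c "
from cell import ctrl
print(ctrl.finish_job())"
```

```text
the job is handed in; nothing more can be done
None
```

I turned the carousel until the capacitor was in the opening, lifted it out and stood it upright in the larger tray, then handed the job in at about 15 s on the robot's clock; no verdict came back.

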